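Put the loose microscope parts away in their trays

ROBOT

A 6-joint arm with a two-finger parallel gripper is mounted at the origin on the work surface. World frame = base frame: x ahead of the robot, y to its left, z up, the work surface at z = 0. Lengths are in m, angles in rad, forces in N, time in s.
With the tool pointing down it reaches from about 0.25 to 0.725 m from the base axis. Payload 4 kg.
Tool frame: the origin (TCP) lies midway between the tips of the shut fingers; the grasp point (between the pads) lies 19 mm behind it; z points along the fingers, x is the direction in which the jaws open and shut, and the axes are right-handed (so a half turn about z gives the same grasp; the last joint's range is limited). The gripper opens to 85 mm and grips with 20 to 120 N. Pads are 22 mm wide; open, the fingers measure 114 mm over their backs; the gripper's body (76 mm by 85 mm) begins 54 mm behind the grasp point. The pads swing forward as they close: fully open they stand 13 mm farther back than shut.
Start: joints at [1.106, 0.241, 0.005, 1.335, 0, 1.571], TCP at [0.224, 0.447, 0.231] pointing down, gripper open.
Joint ranges: [-2.72, 2.72], [-1.05, 1.87], [-1.09, 1.28], [-1.99, 2.15], [-1.42, 1.44], [-3.14, 3.14]. Speed limits (rad/s): [2.79, 2.79, 3.14, 3.14, 3.14, 3.14].

INTERFACE

Orientations are given as a unit quaternion [x, y, z, w].
In Python, from workcell import bot, vision, ticket gives the robot as it stands.
- The arm moves only by the tool play_rows, never from a script. Its argument "deltas" is one flat list of numbers, 5 for each row, row after row: the opening, from 0 (shut) to 1 (fully open), then the shift along the tool's x, y, z in units of 60 mm (1.0 is 60 mm), then the turn about the tool's z in degrees. A call has 1 to 12 rows; each row shifts and turns the pose as measured when the row begins, along the tool's axes as they then stand; what a row does not reach is not made up. A row lasts 1/8 s, in which the tool goes at most 62.5 mm and 10.7 degrees, less where a joint would pass 70% of its speed; a pose out of reach is approached as far as the arm can. A call is refused whole if a number of a shift passes 1 or a number of a turn 10.7, either way. A call with a gripper value outside its range is refused whole. The fingers move at their own pace and stop on an object; the grip force is fixed at half the most. Time passes only in rows, so rows that do not move let the fingers close. It gives the time, the measured TCP pose, the force and the opening at its end, in the units of the state.
- bot.get_obs(): the state, without advancing time (a new reading comes with each control period).
- vision.camera(name): name is "side" or "top" or "wrist"; returns a dict with "color" (420x560x3 uint8, blue, green, red), "intrinsics" (3x3 intrinsics, pixels), "k1" (the pictures are not rectified: a ray, as slopes to the right and down, at radius r is drawn at 1 + k1 r^2 times it, then the intrinsics apply), "rvec" (rotation vector, rad) and "tvec" (3), from world to camera coordinates, as OpenCV has them. Camera axes: x right, y down, z forward; pixel columns grow to the right and rows downward; lengths in m; the calibration is good to about 2 mm. A picture is of the moment at which its call begins. There is no depth.
- ticket.job_done(): hands the job in, once; it reports no verdict.
The state is a dict: "clock": time; "joint_pos": joint angles; "joint_vel": joint speeds; "tau": joint torques, N m; "eef_pos": TCP position; "tool_rot": TCP orientation; "ft_force": force on the tool from outside, world axes, zero at the start; "ft_torque": the same for the moment, N m; "grip_width": finger opening in m.
Only numpy, scipy, OpenCV 4.12 (cv2) and the standard library are available. Lean on these libraries where they do the work, as an engineer would, in place of code of your own. Each camera call takes 0.05 s, during which the arm holds its last target. There are 200 camera calls.

TASK

Put the loose microscope parts away in their white trays: both eyepieces standing upright in the square tray, the two objectives standing upright in the long two-bay tray with one in each bay, and the slide box lying flat on its base, lengthwise, in the plain oblong tray. Everything must rest on its tray's floor, clear of the rim and the divider. Do not knock over an eyepiece or an objective at any time, and leave the oil bottle and the swab jar where they are.

Things in the scene. Friction and masses are not known exactly. Their poses are not given: they have to be found in the camera images.
- eyepiece_a: loose black microscope eyepiece, 56 mm tall, standing on its narrow end: tube 30 mm across for the lowest 18 mm, then a body 38 mm across up to the flat top with a glass lens; about 90 g. Origin: centre of its underside, z up. The other eyepiece is identical; either may lie anywhere among the parts
- eyepiece_b: loose black microscope eyepiece, 56 mm tall, standing on its narrow end: tube 30 mm across for the lowest 18 mm, then a body 38 mm across up to the flat top with a glass lens; about 90 g. Origin: centre of its underside, z up. The other eyepiece is identical; either may lie anywhere among the parts
- objective_a: loose bright steel microscope objective, 50 mm tall, standing on its mount: 24 mm across for the lowest 5 mm, then a straight barrel 28 mm across up to 40 mm, tapering to 14 mm at the top; about 100 g. Origin: centre of its underside, z up. The other objective is identical
- objective_b: loose bright steel microscope objective, 50 mm tall, standing on its mount: 24 mm across for the lowest 5 mm, then a straight barrel 28 mm across up to 40 mm, tapering to 14 mm at the top; about 100 g. Origin: centre of its underside, z up. The other objective is identical
- slide_box: loose closed white plastic box with a dark seam for microscope slides and a blank paper label on top, 86 mm long (own x), 36 mm wide (own y), 34 mm high, about 80 g. Origin: centre of its underside, z up
- square_tray: fixed white shallow square tray lined with brown cork, 116 x 116 mm outside, no divider. Rim 12 mm above the bench, floor 3 mm thick, walls 3 mm thick. Origin: centre of its underside on the bench; x and y along its sides
- two_bay_tray: fixed white shallow long tray lined with brown cork, 180 mm (own y) x 84 mm (own x) outside, parted by one 3 mm thick divider (as high as the rim) across the middle into two equal bays, whose centres lie at y = +44 mm and y = -44 mm in its own frame. Rim 12 mm above the bench, floor 3 mm thick, walls 3 mm thick. Origin: centre of its underside on the bench; y along its length
- oblong_tray: fixed white shallow oblong tray lined with brown cork, 124 mm (own y) x 76 mm (own x) outside, no divider. Rim 12 mm above the bench, floor 3 mm thick, walls 3 mm thick. Origin: centre of its underside on the bench; y along its length
- oil_bottle: bystander, loose: small white immersion-oil bottle, 32 mm across, 75 mm tall. Origin: centre of its underside
- swab_jar: bystander, loose: amber glass jar with a steel cap, 60 mm across, 70 mm tall. Origin: centre of its underside
Mind the look-alikes: they are no part of the job. What is shaped like the eyepiece_a but orange or purple is not meant.

How it is judged:
By the outcome, as a careful person would: the job done as asked, in the order asked, and still so for the second after the job is handed in, with the robot touching nothing.
It also fails if it takes over 128 s, if anything falls off the work surface, if the arm or the gripper's body presses on something with over 40 N, if the wrist force passes 120 N, or if a joint passes its speed limit or range.

## Working session

There is one attempt and no reset: what is moved stays moved. The work goes in short steps, Python scripts to look and compute and a tool call to move; the robot and the scene stay as the last step left them, time stands still between calls to the robot, and variables do not carry over. Pictures are saved under pics/ and viewed, about 12 in all and at most 16, crops included, and the job is handed in when it is done.

Besides the shell and the picture viewer there is one more tool, called after "Call:" as name(argument=value, ...), one argument or row to a line, values as JSON. play_rows: Moves the arm, as the interface text tells. Its arguments: {"type":"object","properties":{"deltas":{"type":"array"}},"required":["deltas"]}

```bash
mkdir -p pics; ls; python3 - <<'E'
from workcell import bot, vision, ticket
import cv2,pickle
d={}
for n in("top","side"):
    c=vision.camera(n); d[n]=c; cv2.imwrite(f"pics/{n}0.png",c["color"]); print(n,c["intrinsics"],c["k1"],c["rvec"],c["tvec"])
pickle.dump(d,open("c0.pkl","wb"))
o=bot.get_obs();print(o)
E
```

```text
pics
top [[528.46752593   0.         276.87372929]
 [  0.         528.46752593 216.3497991 ]
 [  0.           0.           1.        ]] -0.19918834179028833 [ 2.13104285 -2.12406765  0.19109431] [0.0148149  0.57852254 1.25091706]
side [[431.9838993    0.         277.71674139]
 [  0.         431.9838993  202.57819536]
 [  0.           0.           1.        ]] -0.12079321745170636 [ 2.08003026 -0.75197676  0.38630782] [-0.4489858   0.25139835  0.72264781]
{'clock': 0.1, 'joint_pos': array([ 1.10603369e+00,  2.41341746e-01,  3.89281450e-03,  1.33523450e+00,
       -2.40294512e-05,  1.57077305e+00]), 'joint_vel': array([ 0.00144234, -0.00019754,  0.00285309, -0.00022213, -0.00074969,
        0.0002651 ]), 'tau': array([ 2.70599839e-04, -3.73137796e+01,  2.53010219e+01,  1.08480093e-02,
        8.21043585e-06, -6.08065193e-06]), 'eef_pos': array([0.22385941, 0.44645728, 0.23051287]), 'tool_rot': array([ 8.50937282e-01,  5.25266458e-01, -7.96603329e-04,  5.05820771e-04]), 'ft_force': array([-0.45662247,  0.93805797, -0.79772096]), 'ft_torque': array([0.04350949, 0.00097871, 0.0332583 ]), 'grip_width': 0.0855819954431202}
```

View pics/top0.png

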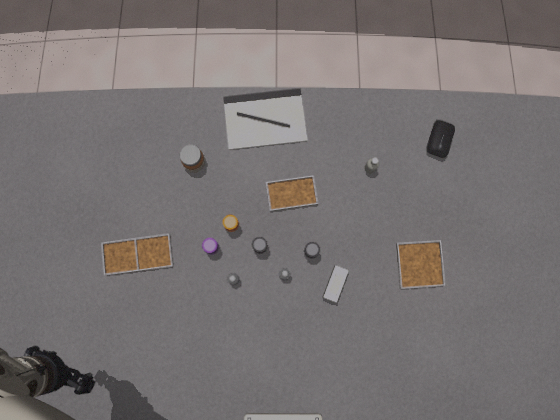

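View pics/side0.png

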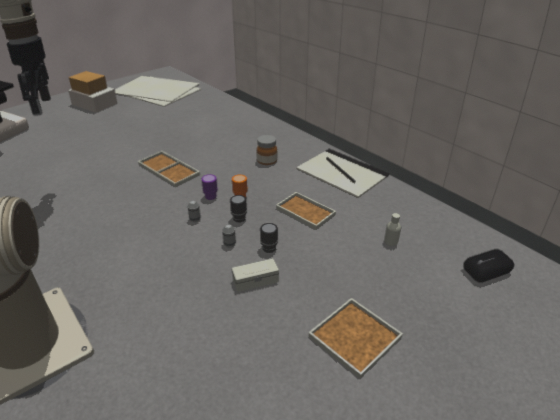

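```bash
cat > h.py <<'E'
import numpy as np,cv2,pickle
from scipy.spatial.transform import Rotation as R
def ray(c,uv):
    K=c["intrinsics"]; k=c["k1"]
    p=cv2.undistortPoints(np.array(uv,float).reshape(-1,1,2),K,np.array([k,0,0,0,0.])).reshape(-1,2)
    Rm=cv2.Rodrigues(np.array(c["rvec"]))[0]; o=-Rm.T@np.array(c["tvec"]).ravel()
    return o,np.c_[p,np.ones(len(p))]@Rm
def at(c,uv,z):
    o,d=ray(c,uv); return o+d*((z-o[2])/d[:,2])[:,None]
def proj(c,X):
    return cv2.projectPoints(np.array(X,float).reshape(-1,1,3),np.array(c["rvec"]),np.array(c["tvec"]),c["intrinsics"],np.array([c["k1"],0,0,0,0.]))[0].reshape(-1,2)
E
python3 - <<'E'
from h import *
d=pickle.load(open("c0.pkl","rb"));t=d["top"];im=t["color"]
hsv=cv2.cvtColor(im,cv2.COLOR_BGR2HSV)
m=cv2.inRange(hsv,(5,110,50),(22,255,255))
m=cv2.morphologyEx(m,cv2.MORPH_CLOSE,np.ones((5,5)))
for c in cv2.findContours(m,cv2.RETR_EXTERNAL,cv2.CHAIN_APPROX_NONE)[0]:
    if cv2.contourArea(c)<300: continue
    P=at(t,c.reshape(-1,2),0.003)[:,:2]*1000
    r=cv2.minAreaRect(P.astype(np.float32)); print("tray",np.round(r[0],1),np.round(r[1],1),round(r[2],1))
big=cv2.resize(im[165:310,190:370],None,fx=4,fy=4,interpolation=cv2.INTER_CUBIC);cv2.imwrite("pics/crop0.png",big)
s=d["side"]["color"];cv2.imwrite("pics/crops.png",cv2.resize(s[165:295,170:320],None,fx=4.5,fy=4.5,interpolation=cv2.INTER_CUBIC))
o,_=ray(t,[[280,210]]);print("cam",o)
E
```

```text
tray [ 464.7 -351.6] [106.3 106.8] 3.0
tray [487.5 377.4] [ 74.7 169.6] 8.2
tray [649.9 -20.9] [ 65.1 114.7] 8.5
cam [0.3461946  0.01622872 1.33401171]
```

View pics/crop0.png

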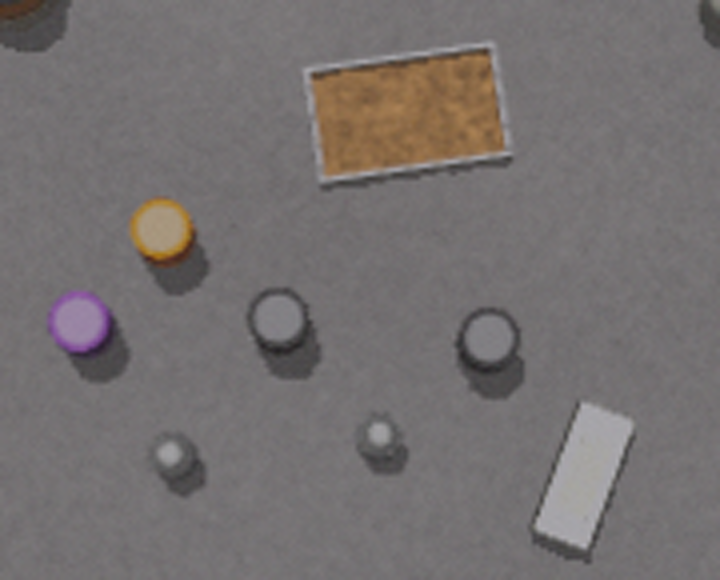

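View pics/crops.png

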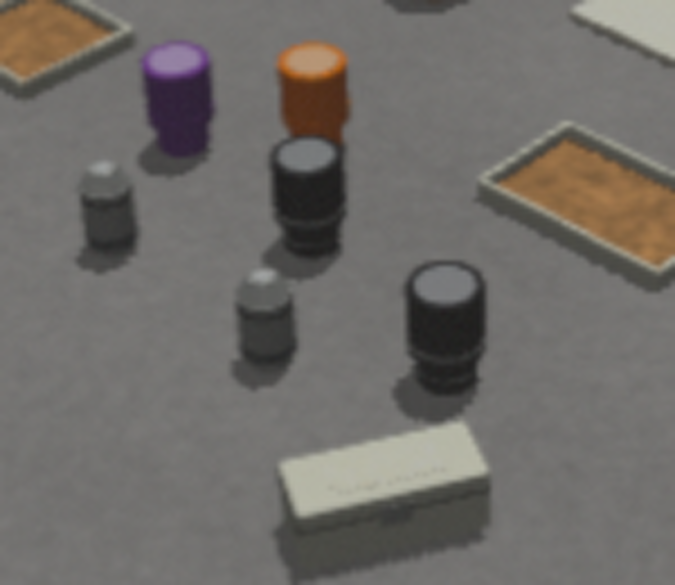

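Black eyepieces at top px ≈(259,244) and (312,249). The purple (210,245) and orange (230,222) ones are look-alikes by colour, which both crops confirm. Objectives are at (233,279) and (285,274), and the slide box is at (336,285).

```bash
cat >> h.py <<'E'
def need(x,y,z,ang,o=None):
    from workcell import bot
    o=o or bot.get_obs(); Rm=R.from_quat(o["tool_rot"]).as_matrix()
    a0=np.degrees(np.arctan2(Rm[1,0],Rm[0,0])); turn=-(ang-a0)
    a=np.radians(ang); X=np.array([np.cos(a),np.sin(a),0]);Y=np.array([np.sin(a),-np.cos(a),0])
    d=(np.array([x,y,z])-o["eef_pos"])
    print("t%.2f pos"%o["clock"],o["eef_pos"].round(4),"jaw%.1f"%a0,"turn%.1f"%((turn+180)%360-180),"after-turn units",(np.array([X@d,Y@d,-d[2]])/.06).round(3),"w%.4f F"%o["grip_width"],o["ft_force"].round(1),"q6 %.2f"%o["joint_pos"][5])
E
python3 - <<'E'
from h import *
d=pickle.load(open("c0.pkl","rb"));t=d["top"];s=d["side"]
ct=lambda p:(np.array(p,float)+.5)/4-.5+[190,165]
cs=lambda p:(np.array(p,float)+.5)/4.5-.5+[170,165]
for n,a,b,z in[("eyeA",(278,319),(307,155),.056),("eyeB",(489,338),(445,284),.056),("objA",(169,455),(104,167),.05),("objB",(379,435),(264,274),.05)]:
    print(n,at(t,ct(a),z).round(4),at(s,cs(b),z).round(4))
P=at(t,ct([(583,402),(634,423),(585,551),(533,531)]),.034);print("box",P.mean(0),P[:,:2].round(4))
for e in(P[3]-P[0],P[2]-P[1],P[1]-P[0],P[2]-P[3]):print(np.linalg.norm(e),np.degrees(np.arctan2(e[1],e[0])))
P=at(s,cs([(279,463),(466,424),(489,470),(300,520)]),.034);print("box side",P.mean(0))
for e in(P[0]-P[1],P[3]-P[2]):print(np.degrees(np.arctan2(e[1],e[0])))
# trays from side
m=cv2.inRange(cv2.cvtColor(s["color"],cv2.COLOR_BGR2HSV),(5,110,50),(22,255,255))
m=cv2.morphologyEx(m,cv2.MORPH_CLOSE,np.ones((5,5)))
for c in cv2.findContours(m,cv2.RETR_EXTERNAL,cv2.CHAIN_APPROX_NONE)[0]:
    if cv2.contourArea(c)<300: continue
    r=cv2.minAreaRect((at(s,c.reshape(-1,2),.003)[:,:2]*1000).astype(np.float32)); print("tray",np.round(r[0],1),np.round(r[1],1),round(r[2],1))
E
```

```text
eyeA [[0.5082 0.0597 0.056 ]] [[0.511  0.0562 0.056 ]]
eyeB [[ 0.4969 -0.0688  0.056 ]] [[ 0.4992 -0.0714  0.056 ]]
objA [[0.4254 0.1255 0.05  ]] [[0.4292 0.1218 0.05  ]]
objB [[ 0.4382 -0.002   0.05  ]] [[ 0.4425 -0.0045  0.05  ]]
box [ 0.41385394 -0.12815666  0.034     ] [[ 0.4598 -0.1281]
 [ 0.4468 -0.1596]
 [ 0.3683 -0.1284]
 [ 0.3806 -0.0965]]
0.08531387496455309 158.25829251702518
0.08450292482386013 158.29766553310282
0.0340836650946918 -112.50033762265244
0.03414064180647184 -111.13804557939008
box side [ 0.41614985 -0.1327533   0.034     ]
157.4092902915065
161.064101386421
tray [ 468.8 -350.2] [102.9 105.6] 3.2
tray [654.3 -18.9] [ 57.6 108.1] 8.9
tray [492.9 380.4] [ 66.9 158.3] 8.0
tray [ 572.2 1299.2] [306.8 142. ] 76.8
```

Call:
play_rows(
  deltas=[0.8,0,0,0,10,0.8,0,0,0,10,0.8,0,0,0,10,0.8,0,0,0,10,0.8,0,0,0,10,0.8,0,0,0,10,0.8,0,0,0,0],
)

```text
clock: 0.98
eef_pos: [0.2227, 0.444, 0.2266]
tool_rot: [1.0, 0.013, -0.003, 0.005]
ft_force: [-0.0, -0.4, -0.1]
grip_width: 0.0685
```

```bash
python3 -c "
from h import *
need(.5096,.058,.14,1.5)"
```

```text
t0.97 pos [0.2227 0.444  0.2266] jaw1.5 turn-0.0 after-turn units [4.612 6.556 1.444] w0.0685 F [-0.  -0.4 -0.1] q6 2.65
```

Call:
play_rows(
  deltas=[0.8,0.46,0.655,0.14,0,0.8,0.46,0.655,0.14,0,0.8,0.46,0.655,0.14,0,0.8,0.46,0.655,0.14,0,0.8,0.46,0.655,0.14,0,0.8,0.46,0.655,0.14,0,0.8,0.46,0.655,0.14,0,0.8,0.46,0.655,0.14,0,0.8,0.46,0.655,0.14,0,0.8,0.46,0.655,0.14,0,0.8,0,0,0,0],
)

```text
clock: 2.35
eef_pos: [0.5235, 0.0519, 0.14]
tool_rot: [0.999, 0.033, -0.003, 0.004]
ft_force: [0.0, 1.0, 0.2]
grip_width: 0.0682
```

```bash
python3 -c "
from h import *
from workcell import vision
need(.5096,.058,.14,1.5)
c=vision.camera('wrist');pickle.dump(c,open('w1.pkl','wb'));im=c['color'].copy()
print(c['rvec'],c['tvec'])
a=np.linspace(0,6.28,40)
for x,y,col in((.5082,.0597,(0,255,0)),(.511,.0562,(0,0,255))):
    p=proj(c,np.c_[x+.019*np.cos(a),y+.019*np.sin(a),0*a+.056]);cv2.polylines(im,[p.round().astype(int)],1,col)
cv2.imwrite('pics/w1.png',im)"
```

```text
t2.35 pos [0.5235 0.0519 0.14  ] jaw3.8 turn2.3 after-turn units [-0.229 -0.108  0.   ] w0.0682 F [0.  1.  0.2] q6 1.61
[-2.84358217 -0.095878   -0.00648508] [-0.52482587  0.00289483  0.2976443 ]
```

View pics/w1.png

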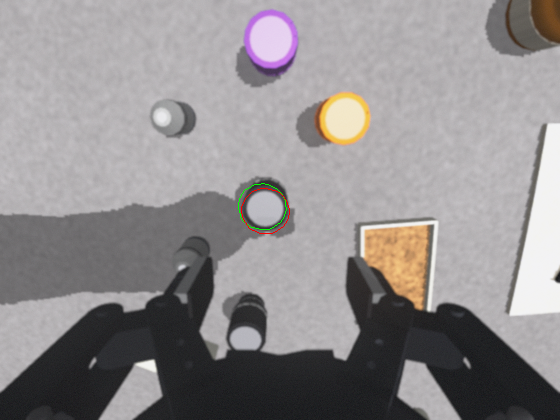

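The eyepiece sits at wrist px (264,208). Both estimates bracket it, so I'll use their average.

Call:
play_rows(
  deltas=[0.8,-0.225,-0.115,0,0,0.8,0,0,0,0],
)

```text
clock: 2.65
eef_pos: [0.5059, 0.061, 0.1402]
tool_rot: [0.999, 0.036, -0.004, 0.003]
ft_force: [-0.2, -0.5, 0.1]
grip_width: 0.0682
```

```bash
python3 -c "
from h import *
need(.5096,.058,.016,3.8)"
```

```text
t2.65 pos [0.5059 0.061  0.1402] jaw4.1 turn0.3 after-turn units [0.058 0.054 2.071] w0.0682 F [-0.2 -0.5  0.1] q6 1.62
```

Call:
play_rows(
  deltas=[0.8,0.05,0.05,0.4,0,0.8,0,0,0.4,0,0.8,0,0,0.4,0,0.8,0,0,0.4,0,0.8,0,0,0.2,0,0.8,0,0,0,0],
)

```text
clock: 3.4
eef_pos: [0.5072, 0.0646, 0.0337]
tool_rot: [0.999, 0.044, -0.0, 0.003]
ft_force: [0.7, -0.5, 0.2]
grip_width: 0.0685
```

```bash
python3 -c "
from h import *
need(.5096,.058,.016,3.8)"
```

```text
t3.40 pos [0.5072 0.0646 0.0337] jaw5.0 turn1.2 after-turn units [0.032 0.113 0.295] w0.0685 F [ 0.7 -0.5  0.2] q6 1.61
```

Call:
play_rows(
  deltas=[0.8,0.03,0.1,0.14,0,0.8,0,0.03,0.14,0,0.8,0,0,0,0],
)

```text
clock: 3.78
eef_pos: [0.5116, 0.0569, 0.018]
tool_rot: [0.999, 0.044, 0.002, 0.003]
ft_force: [-0.3, -0.8, 0.6]
grip_width: 0.0681
```

```bash
python3 -c "
from h import *
need(.5096,.058,.016,3.8)"
```

```text
t3.77 pos [0.5116 0.0569 0.018 ] jaw5.1 turn1.3 after-turn units [-0.032 -0.021  0.033] w0.0681 F [-0.3 -0.8  0.6] q6 1.60
```

Call:
play_rows(
  deltas=[0.6,-0.02,0,0,0,0.5,0,0,0,0,0.4,0,0,0,0,0.2,0,0,0,0,0,0,0,0,0,0,0,0,0,0,0,0,0,0,0],
)

```text
clock: 4.65
eef_pos: [0.5109, 0.0566, 0.0187]
tool_rot: [0.999, 0.044, 0.003, 0.003]
ft_force: [0.8, 0.3, -0.2]
grip_width: 0.0365
```

```bash
python3 -c "
from h import *
need(.4665,-.351+.027,.12,3.8)"
```

```text
t4.65 pos [0.5109 0.0566 0.0187] jaw5.1 turn1.3 after-turn units [-1.159  6.281 -1.688] w0.0365 F [ 0.8  0.3 -0.2] q6 1.60
```

Call:
play_rows(
  deltas=[0,0,0,-0.3,0,0,0,0,-0.5,0,0,0,0,-0.5,0,0,0,0,-0.4,0,0,-0.13,0.6,0,0,0,-0.13,0.65,0,0,0,-0.13,0.65,0,0,0,-0.13,0.65,0,0,0,-0.13,0.65,0,0,0,-0.13,0.65,0,0,0,-0.13,0.65,0,0,0,0,0.3,0,0],
)

```text
clock: 6.15
eef_pos: [0.4801, -0.2413, 0.124]
tool_rot: [0.999, 0.047, 0.001, 0.002]
ft_force: [0.0, 1.2, -0.4]
grip_width: 0.036
```

```bash
python3 -c "
from h import *
need(.4646,-.325,.12,3.8)"
```

```text
t6.15 pos [ 0.4801 -0.2413  0.124 ] jaw5.4 turn1.6 after-turn units [-0.351  1.376  0.066] w0.0360 F [ 0.   1.2 -0.4] q6 1.01
```

Call:
play_rows(
  deltas=[0,-0.12,0.45,0,0,0,-0.12,0.45,0,0,0,-0.06,0.25,0,0,0,0,0,0,0],
)

```text
clock: 6.65
eef_pos: [0.469, -0.3129, 0.1232]
tool_rot: [0.999, 0.047, 0.001, 0.001]
ft_force: [0.6, 0.6, -1.2]
grip_width: 0.036
```

```bash
python3 -c "
from h import *
from workcell import vision
need(.4646,-.325,.12,3.8)
c=vision.camera('wrist');im=c['color'].copy()
a=np.radians(3);U=np.array([np.cos(a),np.sin(a)]);V=np.array([-np.sin(a),np.cos(a)]);C=np.array([.466,-.352])
P=[np.r_[C+U*i+V*j,.012] for i,j in((.058,.058),(.058,-.058),(-.058,-.058),(-.058,.058))]
cv2.polylines(im,[proj(c,P).round().astype(int)],1,(0,255,0))
cv2.imwrite('pics/w2.png',im)"
```

```text
t6.65 pos [ 0.469  -0.3129  0.1232] jaw5.4 turn1.6 after-turn units [-0.086  0.197  0.054] w0.0360 F [ 0.6  0.6 -1.2] q6 0.89
```

View pics/w2.png

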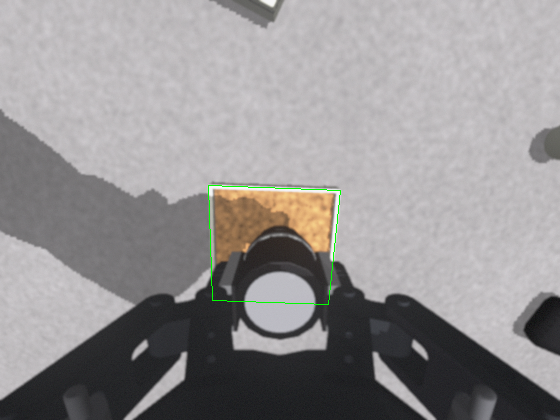

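The tray outline (green) matches the rim at (208–340,185–304). Lowering.

Call:
play_rows(
  deltas=[0,-0.06,0.15,0,0,0,0,0.02,0.3,0,0,0,0.02,0.4,0,0,0,0.02,0.4,0,0,0,0.02,0.25,0,0,0,0,0,0],
)

```text
clock: 7.45
eef_pos: [0.4687, -0.3243, 0.0413]
tool_rot: [0.999, 0.051, 0.002, 0.001]
ft_force: [-1.6, -0.3, -0.5]
grip_width: 0.036
```

```bash
python3 -c "
from h import *
need(.4646,-.325,.0222,3.8)"
```

```text
t7.45 pos [ 0.4687 -0.3243  0.0413] jaw5.8 turn2.0 after-turn units [-0.068  0.008  0.319] w0.0360 F [-1.6 -0.3 -0.5] q6 0.86
```

Call:
play_rows(
  deltas=[0,-0.05,0.01,0.1,0,0,0,0.01,0.1,0,0,0,0.01,0.05,0,0,0,0,0.02,0,0,0,0,0,0],
)

```text
clock: 8.07
eef_pos: [0.4675, -0.3276, 0.0267]
tool_rot: [0.999, 0.051, 0.004, 0.003]
ft_force: [-0.5, 0.2, -0.6]
grip_width: 0.0358
```

```bash
python3 -c "
from h import *
need(.4646,-.325,.0222,3.8)"
```

```text
t8.07 pos [ 0.4675 -0.3276  0.0267] jaw5.8 turn2.0 after-turn units [-0.045 -0.046  0.075] w0.0358 F [-0.5  0.2 -0.6] q6 0.86
```

Call:
play_rows(
  deltas=[0,-0.02,-0.02,0.04,0,0,0,0,0.03,0,0,0,0,0,0],
)

```text
clock: 8.45
eef_pos: [0.4663, -0.3265, 0.0225]
tool_rot: [0.999, 0.051, 0.004, 0.003]
ft_force: [1.2, -0.3, -0.9]
grip_width: 0.0361
```

```bash
python3 -c "
from h import *
need(.4646,-.325,.0222,3.8)"
```

```text
t8.45 pos [ 0.4663 -0.3265  0.0225] jaw5.8 turn2.0 after-turn units [-0.026 -0.027  0.005] w0.0361 F [ 1.2 -0.3 -0.9] q6 0.86
```

Call:
play_rows(
  deltas=[0,0,0,0.01,0,0.5,0,0,0,0,0.65,0,0,0,0,0.7,0,0,0,0,0.7,0,0,-0.2,0,0.7,0,0,-0.5,0,0.8,0,0,-0.5,0,0.8,0,0,-0.5,0,0.8,0,0,0,0],
)

```text
clock: 9.57
eef_pos: [0.4663, -0.3267, 0.1307]
tool_rot: [0.999, 0.051, 0.006, 0.004]
ft_force: [1.2, 0.2, -0.8]
grip_width: 0.0683
```

```bash
python3 -c "
from h import *
from workcell import vision
need(.498,-.070,.13,3.8)
c=vision.camera('top')
cv2.imwrite('pics/t2.png',cv2.resize(c['color'][150:330,190:470],None,fx=2.8,fy=2.8,interpolation=cv2.INTER_CUBIC))"
```

```text
t9.57 pos [ 0.4663 -0.3267  0.1307] jaw5.8 turn2.0 after-turn units [ 0.811 -4.233  0.012] w0.0683 F [ 1.2  0.2 -0.8] q6 0.86
```

View pics/t2.png

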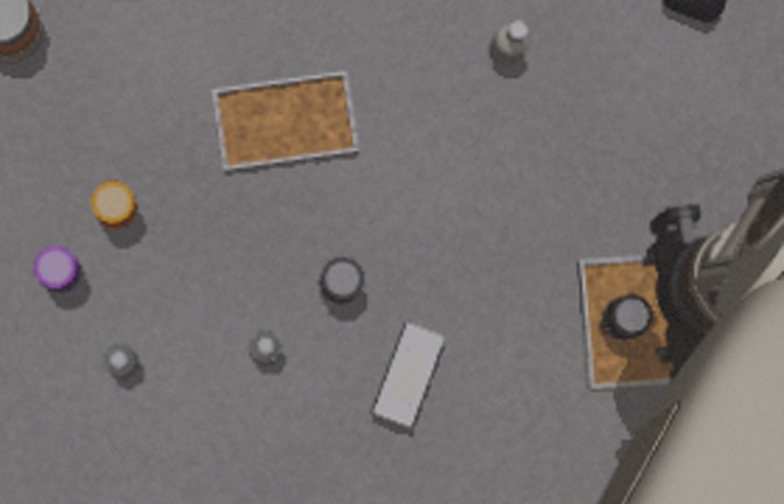

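Eyepiece A stands upright in the square tray at crop (630,318). Next is eyepiece B.

Call:
play_rows(
  deltas=[0.8,0.1,-0.53,0,0,0.8,0.1,-0.53,0,0,0.8,0.1,-0.53,0,0,0.8,0.1,-0.53,0,0,0.8,0.1,-0.53,0,0,0.8,0.1,-0.53,0,0,0.8,0.1,-0.53,0,0,0.8,0.1,-0.5,0,0,0.8,0,0,0,0],
)

```text
clock: 10.75
eef_pos: [0.4804, -0.0604, 0.1178]
tool_rot: [0.999, 0.05, -0.004, -0.0]
ft_force: [0.9, -0.3, -0.7]
grip_width: 0.0682
```

```bash
python3 -c "
from h import *
need(.498,-.070,.018,3.8)"
```

```text
t10.75 pos [ 0.4804 -0.0604  0.1178] jaw5.7 turn1.9 after-turn units [0.281 0.178 1.663] w0.0682 F [ 0.9 -0.3 -0.7] q6 1.35
```

Call:
play_rows(
  deltas=[0.8,0.22,0.12,0,0,0.8,0.02,0.02,0.3,0,0.8,0,0.02,0.3,0,0.8,0,0,0,0],
)

```text
clock: 11.25
eef_pos: [0.4979, -0.0731, 0.0793]
tool_rot: [0.999, 0.048, -0.004, 0.0]
ft_force: [-0.0, -0.9, 0.7]
grip_width: 0.0682
```

```bash
python3 -c "
from h import *
need(.498,-.070,.018,3.8)"
```

```text
t11.25 pos [ 0.4979 -0.0731  0.0793] jaw5.5 turn1.7 after-turn units [ 0.004 -0.051  1.022] w0.0682 F [-0.  -0.9  0.7] q6 1.33
```

Call:
play_rows(
  deltas=[0.8,0,-0.04,0.3,0,0.8,0,0,0.3,0,0.8,0,0.02,0.25,0,0.8,0,0.02,0.1,0,0.8,0,0.01,0,0],
)

```text
clock: 11.88
eef_pos: [0.5016, -0.078, 0.0228]
tool_rot: [0.999, 0.045, -0.002, 0.001]
ft_force: [-0.6, -0.5, 0.4]
grip_width: 0.0683
```

```bash
python3 -c "
from h import *
need(.498,-.070,.018,3.8)"
```

```text
t11.88 pos [ 0.5016 -0.078   0.0228] jaw5.2 turn1.4 after-turn units [-0.052 -0.138  0.08 ] w0.0683 F [-0.6 -0.5  0.4] q6 1.33
```

Call:
play_rows(
  deltas=[0.8,-0.04,-0.11,0.05,0,0.8,0,0,0,0],
)

```text
clock: 12.12
eef_pos: [0.4992, -0.0715, 0.0206]
tool_rot: [0.999, 0.045, -0.001, 0.001]
ft_force: [-1.1, -0.0, 0.3]
grip_width: 0.0682
```

```bash
python3 -c "
from h import *
need(.498,-.070,.018,3.8)"
```

```text
t12.12 pos [ 0.4992 -0.0715  0.0206] jaw5.2 turn1.4 after-turn units [-0.018 -0.026  0.043] w0.0682 F [-1.1 -0.   0.3] q6 1.34
```

Call:
play_rows(
  deltas=[0.6,0,0,0.02,0,0.5,0,0,0,0,0.4,0,0,0,0,0.2,0,0,0,0,0,0,0,0,0,0,0,0,0,0,0,0,0,0,0],
)

```text
clock: 13.0
eef_pos: [0.5, -0.0713, 0.0204]
tool_rot: [0.999, 0.045, -0.0, 0.001]
ft_force: [0.5, 0.1, 0.6]
grip_width: 0.0359
```

```bash
python3 -c "
from h import *
need(.4674,-.380,.14,3.8)"
```

```text
t13.00 pos [ 0.5    -0.0713  0.0204] jaw5.2 turn1.4 after-turn units [-0.884  5.098 -1.994] w0.0359 F [0.5 0.1 0.6] q6 1.34
```

Call:
play_rows(
  deltas=[0,0,0,-0.3,0,0,0,0,-0.55,0,0,0,0,-0.55,0,0,0,0,-0.5,0,0,-0.11,0.6,-0.05,0,0,-0.11,0.65,0,0,0,-0.11,0.65,0,0,0,-0.11,0.65,0,0,0,-0.11,0.65,0,0,0,-0.11,0.6,0,0,0,-0.11,0.4,0,0,0,0,0,0,0],
)

```text
clock: 14.5
eef_pos: [0.4738, -0.333, 0.1376]
tool_rot: [0.999, 0.046, -0.004, 0.0]
ft_force: [0.3, 0.1, -1.0]
grip_width: 0.0361
```

```bash
python3 -c "
from h import *
need(.4674,-.380,.14,3.8)"
```

```text
t14.50 pos [ 0.4738 -0.333   0.1376] jaw5.3 turn1.5 after-turn units [-0.159  0.775 -0.041] w0.0361 F [ 0.3  0.1 -1. ] q6 0.87
```

Call:
play_rows(
  deltas=[0,-0.06,0.35,0,0,0,-0.05,0.28,0,0,0,0,0,0,0,0,0,0,0.2,0,0,0,0,0.3,0,0,0,0,0.2,0,0,0,0,0,0],
)

```text
clock: 15.38
eef_pos: [0.4702, -0.3695, 0.0918]
tool_rot: [0.999, 0.048, -0.005, -0.001]
ft_force: [0.4, 0.0, -1.6]
grip_width: 0.0358
```

```bash
python3 -c "
from h import *
need(.4674,-.380,.0234,3.8)"
```

```text
t15.38 pos [ 0.4702 -0.3695  0.0918] jaw5.6 turn1.8 after-turn units [-0.059  0.172  1.14 ] w0.0358 F [ 0.4  0.  -1.6] q6 0.81
```

Call:
play_rows(
  deltas=[0,-0.04,0.14,0,0,0,0,0.03,0.1,0,0,0,0.02,0.25,0,0,0,0.01,0.25,0,0,0,0,0,0],
)

```text
clock: 16.0
eef_pos: [0.4691, -0.3828, 0.0541]
tool_rot: [0.999, 0.048, -0.004, -0.001]
ft_force: [-0.9, -0.5, -1.9]
grip_width: 0.0359
```

```bash
python3 -c "
from h import *
need(.4674,-.380,.0234,3.8)"
```

```text
t16.00 pos [ 0.4691 -0.3828  0.0541] jaw5.6 turn1.8 after-turn units [-0.025 -0.048  0.511] w0.0359 F [-0.9 -0.5 -1.9] q6 0.79
```

Call:
play_rows(
  deltas=[0,-0.02,-0.04,0.15,0,0,0,0,0.15,0,0,0,0,0.08,0,0,0,0,0.06,0,0,0,0,0,0],
)

```text
clock: 16.62
eef_pos: [0.4675, -0.3801, 0.0259]
tool_rot: [0.999, 0.049, -0.004, -0.001]
ft_force: [-0.9, -0.0, -1.0]
grip_width: 0.0361
```

```bash
python3 -c "
from h import *
need(.4674,-.380,.0234,3.8)"
```

```text
t16.62 pos [ 0.4675 -0.3801  0.0259] jaw5.6 turn1.8 after-turn units [-0.002 -0.002  0.042] w0.0361 F [-0.9 -0.  -1. ] q6 0.79
```

Call:
play_rows(
  deltas=[0,0,0,0.035,0,0,0,0,0.01,0,0.5,0,0,0,0,0.65,0,0,0,0,0.7,0,0,0,0,0.7,0,0,-0.2,0,0.7,0,0,-0.5,0,0.7,0,0,-0.5,0,0.7,0,0,-0.5,0,0.7,0,0,0,0],
)

```text
clock: 17.88
eef_pos: [0.4698, -0.3814, 0.1331]
tool_rot: [0.999, 0.049, -0.002, 0.001]
ft_force: [-0.5, 0.5, -0.6]
grip_width: 0.0599
```

```bash
python3 -c "
from h import *
from workcell import vision
need(.4404,-.0033,.13,3.8)
c=vision.camera('side')
cv2.imwrite('pics/s2.png',cv2.resize(c['color'][160:380,150:430],None,fx=2.7,fy=2.7,interpolation=cv2.INTER_CUBIC))"
```

```text
t17.88 pos [ 0.4698 -0.3814  0.1331] jaw5.6 turn1.8 after-turn units [-0.071 -6.32   0.052] w0.0599 F [-0.5  0.5 -0.6] q6 0.79
```

View pics/s2.png

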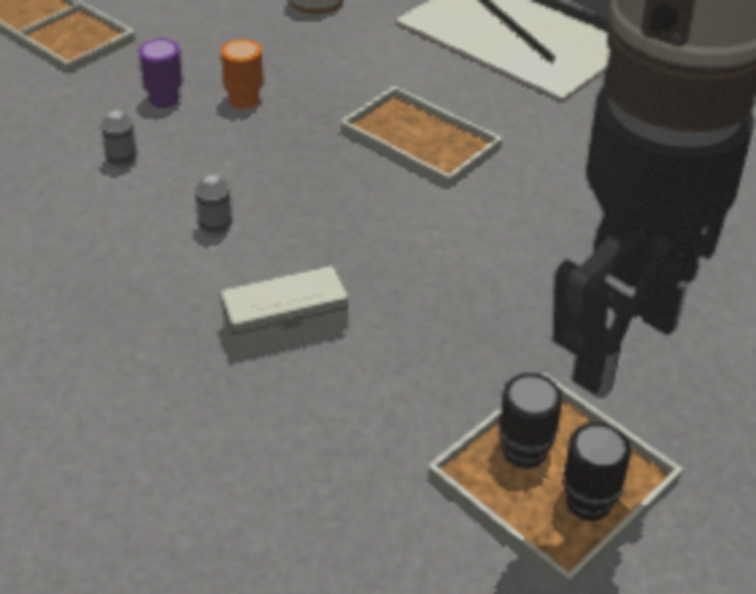

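Both eyepieces are standing in the square tray. Next is objective B.

Call:
play_rows(
  deltas=[0.7,0.03,-0.63,0,0,0.7,0.03,-0.63,0,0,0.7,0.03,-0.63,0,0,0.7,0.03,-0.63,0,0,0.7,0.03,-0.63,0,0,0.7,0.03,-0.63,0,0,0.7,0.03,-0.63,0,0,0.7,0.03,-0.63,0,0,0.7,0.03,-0.5,0,0,0.7,0,-0.2,0,0,0.7,0,0,0,0],
)

```text
clock: 19.3
eef_pos: [0.4421, -0.0243, 0.1204]
tool_rot: [0.999, 0.048, -0.013, -0.003]
ft_force: [-0.1, -0.4, 0.3]
grip_width: 0.0599
```

```bash
python3 -c "
from h import *
need(.4404,-.0033,.010,3.8)"
```

```text
t19.30 pos [ 0.4421 -0.0243  0.1204] jaw5.5 turn1.7 after-turn units [-0.004 -0.351  1.84 ] w0.0599 F [-0.1 -0.4  0.3] q6 1.42
```

Call:
play_rows(
  deltas=[0.7,0,-0.27,0,0,0.7,0,0,0.2,0,0.7,0,0,0.2,0,0.7,0,0,0,0],
)

```text
clock: 19.8
eef_pos: [0.4394, -0.0093, 0.094]
tool_rot: [0.999, 0.046, -0.014, -0.003]
ft_force: [-0.3, 0.4, 0.2]
grip_width: 0.0599
```

```bash
python3 -c "
from h import *
from workcell import vision,bot
need(.4404,-.0033,.010,3.8);print(bot.get_obs()['tool_rot'])
c=vision.camera('wrist');im=c['color'].copy()
a=np.linspace(0,6.28,40)
for r,z in((.014,.04),(.007,.05)):
  for x,y,col in((.4404,-.0033,(0,255,0)),(.4273,.1236,(0,255,0))):
    p=proj(c,np.c_[x+r*np.cos(a),y+r*np.sin(a),0*a+z]);cv2.polylines(im,[p.round().astype(int)],1,col)
cv2.imwrite('pics/w3.png',im)"
```

```text
t19.80 pos [ 0.4394 -0.0093  0.094 ] jaw5.3 turn1.5 after-turn units [ 0.024 -0.098  1.399] w0.0599 F [-0.3  0.4  0.2] q6 1.45
[ 0.99884624  0.04587271 -0.01387948 -0.00304152]
```

View pics/w3.png

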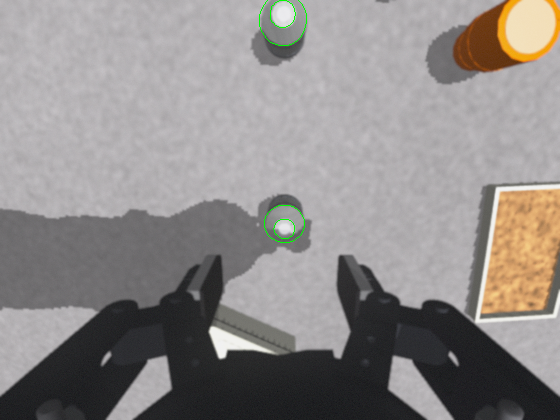

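Call:
play_rows(
  deltas=[0.7,0.02,-0.07,0.15,0,0.7,0,0,0.25,0,0.7,0,0,0.25,0,0.7,0,0,0.25,0,0.7,0,0,0.15,0,0.7,0,0,0,0],
)

```text
clock: 20.6
eef_pos: [0.4403, -0.0043, 0.0288]
tool_rot: [0.999, 0.045, -0.012, -0.003]
ft_force: [0.5, 0.0, 0.2]
grip_width: 0.0597
```

```bash
python3 -c "
from h import *
need(.4404,-.0033,.010,3.8)"
```

```text
t20.60 pos [ 0.4403 -0.0043  0.0288] jaw5.2 turn1.4 after-turn units [ 0.003 -0.017  0.314] w0.0597 F [0.5 0.  0.2] q6 1.47
```

Call:
play_rows(
  deltas=[0.7,0,0,0.15,0,0.7,0,0,0.1,0,0.7,0,0,0.05,0,0.7,0,0,0,0],
)

```text
clock: 21.1
eef_pos: [0.4409, -0.0042, 0.0105]
tool_rot: [0.999, 0.045, -0.011, -0.003]
ft_force: [-0.4, -0.1, 1.1]
grip_width: 0.0597
```

```bash
python3 -c "
from h import *
need(.4404,-.0033,.010,3.8)"
```

```text
t21.10 pos [ 0.4409 -0.0042  0.0105] jaw5.2 turn1.4 after-turn units [-0.008 -0.016  0.009] w0.0597 F [-0.4 -0.1  1.1] q6 1.47
```

Call:
play_rows(
  deltas=[0.5,0,0,0,0,0.4,0,0,0,0,0.3,0,0,0,0,0.2,0,0,0,0,0,0,0,0,0,0,0,0,0,0,0,0,0,0,0,0,0,0,-0.2,0,0,0,0,-0.4,0,0,0,0,-0.5,0,0,0,0,-0.5,0,0,0,0,0,0],
)

```text
clock: 22.6
eef_pos: [0.4434, -0.0047, 0.1121]
tool_rot: [0.999, 0.045, -0.01, -0.003]
ft_force: [-0.3, 0.6, -0.9]
grip_width: 0.0257
```

```bash
python3 -c "
from h import *
need(.4832,.4206,.12,5)"
```

```text
t22.60 pos [ 0.4434 -0.0047  0.1121] jaw5.2 turn0.2 after-turn units [ 1.278 -7.004 -0.131] w0.0257 F [-0.3  0.6 -0.9] q6 1.47
```

Call:
play_rows(
  deltas=[0,0.1,-0.45,-0.02,0,0,0.1,-0.45,-0.02,0,0,0.1,-0.45,-0.02,0,0,0.1,-0.45,-0.02,0,0,0.1,-0.45,-0.02,0,0,0.1,-0.45,-0.02,0,0,0.1,-0.45,-0.02,0,0,0.1,-0.45,-0.02,0,0,0.1,-0.45,-0.02,0,0,0.1,-0.45,-0.02,0,0,0.1,-0.45,-0.02,0,0,0,-0.3,0,0],
)

```text
clock: 24.1
eef_pos: [0.4753, 0.3206, 0.1153]
tool_rot: [0.999, 0.043, -0.019, 0.001]
ft_force: [1.2, -0.5, -1.4]
grip_width: 0.0262
```

```bash
python3 -c "
from h import *
from workcell import bot
need(.4832,.4206,.12,5);print(bot.get_obs()['tool_rot'])"
```

```text
t24.10 pos [0.4753 0.3206 0.1153] jaw4.9 turn-0.1 after-turn units [ 0.277 -1.648 -0.078] w0.0262 F [ 1.2 -0.5 -1.4] q6 2.07
[ 9.98894508e-01  4.30620549e-02 -1.88417108e-02  6.41220375e-04]
```

Call:
play_rows(
  deltas=[0,0.08,-0.45,0,0,0,0.08,-0.5,0,0,0,0.05,-0.4,0,0,0,0.03,-0.1,0,0,0,0,0,0,0],
)

```text
clock: 24.72
eef_pos: [0.4789, 0.4091, 0.1103]
tool_rot: [0.999, 0.043, -0.022, 0.004]
ft_force: [-0.3, -0.9, -0.6]
grip_width: 0.0256
```

```bash
python3 -c "
from h import *
from workcell import bot,vision
need(.4832,.4206,.0135,5);print(bot.get_obs()['tool_rot'])
c=vision.camera('wrist');im=c['color'].copy()
a=np.radians(8.2);U=np.array([np.cos(a),np.sin(a)]);V=np.array([-np.sin(a),np.cos(a)]);C=np.array([.4895,.377])
for q in(((.042,.09),(.042,-.09),(-.042,-.09),(-.042,.09)),((.042,0),(-.042,0))):
  P=[np.r_[C+U*i+V*j,.012] for i,j in q]
  cv2.polylines(im,[proj(c,P).round().astype(int)],1,(0,255,0))
cv2.imwrite('pics/w4.png',im)"
```

```text
t24.73 pos [0.4789 0.4091 0.1103] jaw4.9 turn-0.1 after-turn units [ 0.088 -0.185  1.613] w0.0256 F [-0.3 -0.9 -0.6] q6 2.18
[ 0.99880915  0.04320448 -0.02231785  0.00394506]
```

View pics/w4.png

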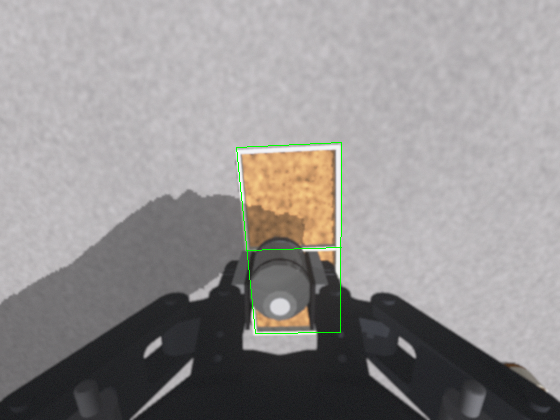

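The tray overlay fits the rim and divider at (236–341,143–333). The tool is over the far bay, so I'm lowering.

Call:
play_rows(
  deltas=[0,0.07,-0.15,0,0,0,0.01,-0.02,0.2,0,0,0,0,0.3,0,0,0,0,0.3,0,0,0,0,0.3,0,0,0,0,0.15,0,0,0,0,0,0],
)

```text
clock: 25.65
eef_pos: [0.4799, 0.4151, 0.0303]
tool_rot: [0.999, 0.041, -0.023, 0.005]
ft_force: [0.5, -0.9, -1.1]
grip_width: 0.0261
```

```bash
python3 -c "
from h import *
from workcell import bot
need(.4832,.4206,.0135,5);print(bot.get_obs()['tool_rot'])"
```

```text
t25.65 pos [0.4799 0.4151 0.0303] jaw4.6 turn-0.4 after-turn units [ 0.062 -0.087  0.28 ] w0.0261 F [ 0.5 -0.9 -1.1] q6 2.19
[ 0.99888845  0.0406389  -0.02332198  0.00514145]
```

Call:
play_rows(
  deltas=[0,0.05,-0.07,0.08,0,0,0,0,0.1,0,0,0,0,0.05,0,0,0,0,0.02,0,0,0,0,0,0],
)

```text
clock: 26.28
eef_pos: [0.4833, 0.4207, 0.016]
tool_rot: [0.999, 0.041, -0.022, 0.004]
ft_force: [-0.5, 0.8, 0.1]
grip_width: 0.0264
```

```bash
python3 -c "
from h import *
need(.4832,.4206,.0135,5)"
```

```text
t26.27 pos [0.4833 0.4207 0.016 ] jaw4.7 turn-0.3 after-turn units [-0.002  0.001  0.042] w0.0264 F [-0.5  0.8  0.1] q6 2.20
```

Call:
play_rows(
  deltas=[0,0,0,0.03,0,0,0,0,0.01,0,0.35,0,0,0,0,0.4,0,0,0,0,0.48,0,0,0,0,0.48,0,0,0,0,0.48,0,0,-0.1,0,0.48,0,0,-0.3,0,0.48,0,0,-0.5,0,0.6,0,0,-0.5,0,0.7,0,0,-0.3,0,0.7,0,0,0,0],
)

```text
clock: 27.78
eef_pos: [0.4883, 0.4221, 0.1211]
tool_rot: [0.999, 0.041, -0.021, 0.003]
ft_force: [0.1, -1.0, 1.1]
grip_width: 0.06
```

```bash
python3 -c "
from h import *
from workcell import bot
need(.4273,.1236,.10,5);print(bot.get_obs()['tool_rot'])"
```

```text
t27.77 pos [0.4883 0.4221 0.1211] jaw4.7 turn-0.3 after-turn units [-1.446  4.867  0.351] w0.0600 F [ 0.1 -1.   1.1] q6 2.19
[ 0.9989505   0.04064529 -0.02086585  0.00323647]
```

Now to objective A at (.4273,.1236).

Call:
play_rows(
  deltas=[0.7,-0.13,0.45,0,0,0.7,-0.13,0.45,0,0,0.7,-0.13,0.45,0,0,0.7,-0.13,0.45,0,0,0.7,-0.13,0.45,0,0,0.7,-0.13,0.45,0,0,0.7,-0.13,0.45,0,0,0.7,-0.13,0.45,0,0,0.7,-0.13,0.45,0,0,0.7,-0.13,0.4,0,0,0.7,0,0,0,0],
)

```text
clock: 29.15
eef_pos: [0.4243, 0.1389, 0.1166]
tool_rot: [0.999, 0.041, -0.027, 0.006]
ft_force: [-0.7, 0.7, -0.5]
grip_width: 0.0596
```

```bash
python3 -c "
from h import *
from workcell import bot
need(.4273,.1236,.010,5);print(bot.get_obs()['tool_rot'])"
```

```text
t29.15 pos [0.4243 0.1389 0.1166] jaw4.7 turn-0.3 after-turn units [0.027 0.259 1.777] w0.0596 F [-0.7  0.7 -0.5] q6 1.80
[ 0.99876105  0.04119023 -0.02721707  0.00624215]
```

Call:
play_rows(
  deltas=[0.7,0.06,0.2,0,0,0.7,0.01,0.02,0.2,0,0.7,0.015,0,0.35,0,0.7,0.015,0,0.35,0,0.7,0.01,0,0.2,0,0.7,0,0,0,0],
)

```text
clock: 29.9
eef_pos: [0.4295, 0.127, 0.0453]
tool_rot: [0.999, 0.043, -0.028, 0.006]
ft_force: [-0.2, 0.3, 0.0]
grip_width: 0.06
```

```bash
python3 -c "
from h import *
from workcell import bot
need(.4265,.1236,.010,5);print(bot.get_obs()['tool_rot'])"
```

```text
t29.90 pos [0.4295 0.127  0.0453] jaw4.9 turn-0.1 after-turn units [-0.054  0.052  0.589] w0.0600 F [-0.2  0.3  0. ] q6 1.77
[ 0.99868695  0.04277252 -0.02759626  0.00577419]
```

Call:
play_rows(
  deltas=[0.7,-0.03,0.04,0.2,0,0.7,0,0,0.2,0,0.7,0,0,0.1,0,0.7,0,0,0.05,0,0.7,0,0,0,0],
)

```text
clock: 30.52
eef_pos: [0.427, 0.1243, 0.0112]
tool_rot: [0.999, 0.043, -0.026, 0.005]
ft_force: [0.5, -0.3, 0.2]
grip_width: 0.0597
```

```bash
python3 -c "
from h import *
from workcell import bot
need(.4265,.1236,.010,5);print(bot.get_obs()['tool_rot'])"
```

```text
t30.52 pos [0.427  0.1243 0.0112] jaw4.9 turn-0.1 after-turn units [-0.01   0.011  0.02 ] w0.0597 F [ 0.5 -0.3  0.2] q6 1.77
[ 0.99871419  0.04291836 -0.02642968  0.00542714]
```

Call:
play_rows(
  deltas=[0.5,0,0,0,0,0.4,0,0,0,0,0.3,0,0,0,0,0.2,0,0,0,0,0,0,0,0,0,0,0,0,0,0,0,0,0,0,0,0,0,0,-0.2,0,0,0,0,-0.4,0,0,0,0,-0.5,0,0,0,0,-0.5,0,0,0,0,0,0],
)

```text
clock: 32.02
eef_pos: [0.4328, 0.1258, 0.1128]
tool_rot: [0.999, 0.043, -0.026, 0.005]
ft_force: [-0.5, 0.5, -1.2]
grip_width: 0.0258
```

```bash
python3 -c "
from h import *
need(.4958,.3334,.12,5)"
```

```text
t32.02 pos [0.4328 0.1258 0.1128] jaw4.9 turn-0.1 after-turn units [ 1.348 -3.355 -0.12 ] w0.0258 F [-0.5  0.5 -1.2] q6 1.77
```

Call:
play_rows(
  deltas=[0,0.2,-0.5,-0.03,0,0,0.2,-0.5,-0.03,0,0,0.2,-0.5,-0.03,0,0,0.2,-0.5,-0.03,0,0,0.2,-0.5,-0.03,0,0,0.2,-0.4,0,0,0,0.1,-0.2,0,0,0,0,0,0,0],
)

```text
clock: 33.02
eef_pos: [0.492, 0.3202, 0.1083]
tool_rot: [0.999, 0.042, -0.031, 0.008]
ft_force: [0.2, 0.5, -0.3]
grip_width: 0.026
```

```bash
python3 -c "
from h import *
from workcell import bot
need(.4958,.3334,.0145,5);print(bot.get_obs()['tool_rot'])"
```

```text
t33.02 pos [0.492  0.3202 0.1083] jaw4.8 turn-0.2 after-turn units [ 0.082 -0.213  1.564] w0.0260 F [ 0.2  0.5 -0.3] q6 2.06
[ 0.99861214  0.04178315 -0.03092109  0.00847665]
```

Call:
play_rows(
  deltas=[0,0.07,-0.17,0,0,0,0.02,-0.02,0.2,0,0,0.02,0,0.3,0,0,0.02,0,0.3,0,0,0.02,0,0.25,0,0,0,0,0.15,0,0,0,0,0,0],
)

```text
clock: 33.9
eef_pos: [0.4943, 0.3271, 0.0309]
tool_rot: [0.999, 0.04, -0.033, 0.01]
ft_force: [0.1, 1.0, -1.8]
grip_width: 0.0259
```

```bash
python3 -c "
from h import *
from workcell import bot
need(.4958,.3334,.0145,5);print(bot.get_obs()['tool_rot'])"
```

```text
t33.90 pos [0.4943 0.3271 0.0309] jaw4.5 turn-0.5 after-turn units [ 0.034 -0.103  0.273] w0.0259 F [ 0.1  1.  -1.8] q6 2.07
[ 0.99863173  0.03974433 -0.03250625  0.00992004]
```

Call:
play_rows(
  deltas=[0,0.035,-0.08,0.08,0,0,0,0,0.1,0,0,0,0,0.05,0,0,0,0,0.02,0,0,0,0,0,0],
)

```text
clock: 34.52
eef_pos: [0.4963, 0.333, 0.0163]
tool_rot: [0.999, 0.04, -0.031, 0.009]
ft_force: [-1.0, 0.4, -0.3]
grip_width: 0.026
```

```bash
python3 -c "
from h import *
need(.4958,.3334,.0145,5)"
```

```text
t34.52 pos [0.4963 0.333  0.0163] jaw4.5 turn-0.5 after-turn units [-0.008 -0.008  0.03 ] w0.0260 F [-1.   0.4 -0.3] q6 2.07
```

Call:
play_rows(
  deltas=[0,0,0,0.03,0,0,0,0,0,0,0.35,0,0,0,0,0.4,0,0,0,0,0.48,0,0,0,0,0.48,0,0,0,0,0.48,0,0,-0.1,0,0.48,0,0,-0.3,0,0.48,0,0,-0.5,0,0.6,0,0,-0.5,0,0.8,0,0,-0.3,0,0.8,0,0,0,0],
)

```text
clock: 36.02
eef_pos: [0.5033, 0.3354, 0.1219]
tool_rot: [0.999, 0.04, -0.03, 0.008]
ft_force: [-0.1, -0.7, 0.4]
grip_width: 0.0685
```

```bash
python3 -c "
from h import *
from workcell import vision,bot
need(.415,-.1305,.10,68.3);print(bot.get_obs()['tool_rot'])
c=vision.camera('side')
cv2.imwrite('pics/s3.png',cv2.resize(c['color'][130:300,120:320],None,fx=3.5,fy=3.5,interpolation=cv2.INTER_CUBIC))"
```

```text
t36.02 pos [0.5033 0.3354 0.1219] jaw4.5 turn-63.8 after-turn units [-7.759  1.504  0.365] w0.0685 F [-0.1 -0.7  0.4] q6 2.07
[ 0.99872392  0.03984505 -0.02989375  0.00832302]
```

View pics/s3.png

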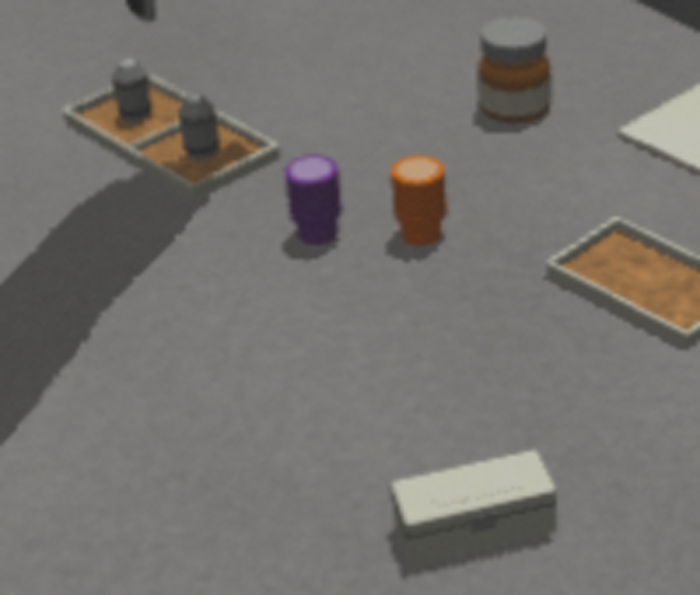

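Call:
play_rows(
  deltas=[0.8,0,0,0,-10.6,0.8,0,0,0,-10.6,0.8,0,0,0,-10.6,0.8,0,0,0,-10.6,0.8,0,0,0,-10.6,0.8,0,0,0,-10.6,0.8,0,0,0,0],
)

```text
clock: 36.95
eef_pos: [0.4974, 0.3317, 0.111]
tool_rot: [0.823, 0.567, -0.039, -0.009]
ft_force: [-0.4, -0.4, 0.4]
grip_width: 0.0683
```

```bash
python3 -c "
from h import *
from workcell import vision,bot
need(.415,-.1305,.10,68.3);print(R.from_quat(bot.get_obs()['tool_rot']).as_matrix()[:,2])"
```

```text
t36.95 pos [0.4974 0.3317 0.111 ] jaw69.2 turn0.9 after-turn units [-7.665  1.572  0.183] w0.0683 F [-0.4 -0.4  0.4] q6 0.94
[-0.07440386 -0.02906538 -0.99680453]
```

Both objectives are upright, one per bay. The tool has drifted to about 4.6° of tilt through small row-by-row sag, so I'll use fewer, larger rows from here. Heading to the box.

Call:
play_rows(
  deltas=[0.8,-0.93,0.19,-0.03,0,0.8,-0.93,0.19,-0.03,0,0.8,-0.93,0.19,-0.03,0,0.8,-0.93,0.19,-0.03,0,0.8,-0.93,0.19,-0.03,0,0.8,-0.93,0.19,-0.03,0,0.8,-0.93,0.19,-0.03,0,0.8,-0.5,0.12,0,0,0.8,0,0,0,0],
)

```text
clock: 38.08
eef_pos: [0.4214, -0.103, 0.1366]
tool_rot: [0.831, 0.555, -0.042, -0.009]
ft_force: [0.3, -0.5, 0.7]
grip_width: 0.0684
```

```bash
python3 -c "
from h import *
from workcell import vision,bot
need(.415,-.1305,.10,68.3);print(R.from_quat(bot.get_obs()['tool_rot']).as_matrix()[:,2])"
```

```text
t38.08 pos [ 0.4214 -0.103   0.1366] jaw67.6 turn-0.7 after-turn units [-0.466  0.071  0.611] w0.0684 F [ 0.3 -0.5  0.7] q6 0.19
[-0.07946333 -0.0315615  -0.99633802]
```

```bash
cat >> h.py <<'E'
def ex(x,y,z):
    from workcell import bot
    o=bot.get_obs();Rm=R.from_quat(o["tool_rot"]).as_matrix();d=np.array([x,y,z])-o["eef_pos"]
    print("pos",o["eef_pos"].round(4),"exact tool units",(Rm.T@d/.06).round(3),"jaw %.1f"%np.degrees(np.arctan2(Rm[1,0],Rm[0,0])),"z",Rm[:,2].round(3),"F",o["ft_force"].round(1),"w%.4f"%o["grip_width"])
E
python3 -c "
from h import *
ex(.4135,-.131,.06);ex(.4135,-.131,.012)"
```

```text
pos [ 0.4214 -0.103   0.1366] exact tool units [-0.405  0.137  1.298] jaw 67.6 z [-0.079 -0.032 -0.996] F [ 0.3 -0.5  0.7] w0.0684
pos [ 0.4214 -0.103   0.1366] exact tool units [-0.357  0.186  2.095] jaw 67.6 z [-0.079 -0.032 -0.996] F [ 0.3 -0.5  0.7] w0.0684
```

Call:
play_rows(
  deltas=[0.8,-0.3,0.12,0.3,0,0.8,-0.06,0.04,0.6,0,0.8,0,0,0.5,0,0.8,0,0,0,0],
)

```text
clock: 38.58
eef_pos: [0.4157, -0.1271, 0.051]
tool_rot: [0.832, 0.553, -0.041, -0.009]
ft_force: [0.1, 0.2, 1.8]
grip_width: 0.068
```

```bash
python3 -c "
from h import *
ex(.4135,-.131,.012)"
```

```text
pos [ 0.4157 -0.1271  0.051 ] exact tool units [-0.036  0.031  0.653] jaw 67.3 z [-0.079 -0.03  -0.996] F [0.1 0.2 1.8] w0.0680
```

Call:
play_rows(
  deltas=[0.8,-0.03,0.02,0.3,0,0.8,0,0,0.22,0,0.8,0,0,0.06,0,0.8,0,0,0,0],
)

```text
clock: 39.08
eef_pos: [0.4166, -0.1287, 0.0182]
tool_rot: [0.832, 0.553, -0.039, -0.008]
ft_force: [1.1, -0.6, -0.0]
grip_width: 0.0684
```

```bash
python3 -c "
from h import *
from workcell import vision
ex(.4135,-.131,.012)
c=vision.camera('wrist');cv2.imwrite('pics/w5.png',c['color'])"
```

```text
pos [ 0.4166 -0.1287  0.0182] exact tool units [-0.049 -0.027  0.107] jaw 67.3 z [-0.074 -0.031 -0.997] F [ 1.1 -0.6 -0. ] w0.0684
```

View pics/w5.png

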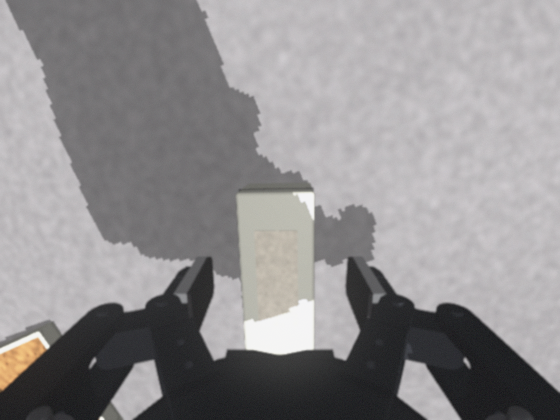

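Call:
play_rows(
  deltas=[0.8,-0.04,-0.02,0.08,0,0.8,0,0,0.02,0,0.6,0,0,0,0,0.5,0,0,0,0,0.4,0,0,0,0,0.2,0,0,0,0,0,0,0,0,0,0,0,0,0,0,0,0,0,0,0],
)

```text
clock: 40.25
eef_pos: [0.4153, -0.1311, 0.0139]
tool_rot: [0.832, 0.553, -0.038, -0.007]
ft_force: [0.2, 0.5, 1.1]
grip_width: 0.0349
```

```bash
python3 -c "
from h import *
from workcell import bot
pickle.dump(bot.get_obs(),open('grip.pkl','wb'))
ex(.4135,-.131,.10)"
```

```text
pos [ 0.4153 -0.1311  0.0139] exact tool units [-0.09  -0.105 -1.428] jaw 67.2 z [-0.071 -0.031 -0.997] F [0.2 0.5 1.1] w0.0349
```

Call:
play_rows(
  deltas=[0,0,0,-0.3,0,0,0,0,-0.6,0,0,0,0,-0.7,0,0,0,0,0,9.8,0,0,0,0,9.8,0,0,0,0,9.8,0,0,0,0,9.8,0,0,0,0,9.8,0,0,0,0,9.8,0,0,0,0,0],
)

```text
clock: 41.5
eef_pos: [0.4208, -0.1278, 0.1106]
tool_rot: [0.998, 0.057, -0.038, 0.013]
ft_force: [0.5, 0.5, -1.7]
grip_width: 0.0351
```

```bash
python3 -c "
from h import *
ex(.652,-.022,.10)"
```

```text
pos [ 0.4208 -0.1278  0.1106] exact tool units [ 4.03  -1.314 -0.167] jaw 6.5 z [-0.075 -0.03  -0.997] F [ 0.5  0.5 -1.7] w0.0351
```

Call:
play_rows(
  deltas=[0,0.7,-0.23,-0.06,-0.5,0,0.75,-0.25,-0.06,-0.5,0,0.75,-0.25,-0.06,-0.5,0,0.75,-0.25,-0.06,-0.5,0,0.6,-0.2,-0.06,0,0,0,0,0,0],
)

```text
clock: 42.25
eef_pos: [0.6271, -0.0258, 0.1074]
tool_rot: [0.996, 0.083, -0.04, 0.012]
ft_force: [0.0, 0.3, 0.1]
grip_width: 0.0347
```

```bash
python3 -c "
from h import *
from workcell import bot,vision
ex(.652,-.022,.10)
g=pickle.load(open('grip.pkl','rb'));M=R.from_quat(bot.get_obs()['tool_rot']).as_matrix()@R.from_quat(g['tool_rot']).as_matrix().T
print('box up',M[:,2],'long axis',M@[-.929,.370,0])
c=vision.camera('wrist');im=c['color'].copy()
a=np.radians(8.5);U=np.array([np.cos(a),np.sin(a)]);V=np.array([-np.sin(a),np.cos(a)]);C=np.array([.652,-.022])
P=[np.r_[C+U*i+V*j,.012] for i,j in((.038,.062),(.038,-.062),(-.038,-.062),(-.038,.062))]
cv2.polylines(im,[proj(c,P).round().astype(int)],1,(0,255,0));cv2.imwrite('pics/w6.png',im)"
```

```text
pos [ 0.6271 -0.0258  0.1074] exact tool units [0.428 0.005 0.088] jaw 9.5 z [-0.078 -0.031 -0.996] F [0.  0.3 0.1] w0.0347
box up [0.01400783 0.07396507 0.99716245] long axis [-0.18811155  0.97961833 -0.07002119]
```

View pics/w6.png

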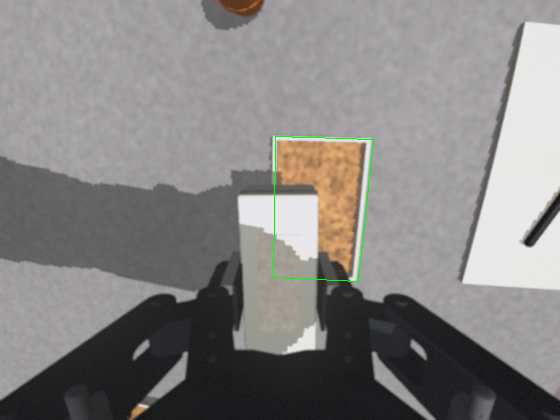

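Call:
play_rows(
  deltas=[0,0.3,0,0,1.0,0,0.1,0,0,1.0,0,0,0,0,0],
)

```text
clock: 42.68
eef_pos: [0.6463, -0.0243, 0.1047]
tool_rot: [0.997, 0.065, -0.043, 0.013]
ft_force: [0.3, -0.2, -0.7]
grip_width: 0.035
```

```bash
python3 -c "
from h import *
ex(.652,-.022,.05);ex(.652,-.022,.022)"
```

```text
pos [ 0.6463 -0.0243  0.1047] exact tool units [ 0.179 -0.043  0.898] jaw 7.5 z [-0.085 -0.031 -0.996] F [ 0.3 -0.2 -0.7] w0.0350
pos [ 0.6463 -0.0243  0.1047] exact tool units [ 0.22  -0.053  1.363] jaw 7.5 z [-0.085 -0.031 -0.996] F [ 0.3 -0.2 -0.7] w0.0350
```

Call:
play_rows(
  deltas=[0,0.15,-0.04,0.2,0,0,0.04,-0.01,0.35,0,0,0.02,0,0.35,0,0,0,0,0,0],
)

```text
clock: 43.18
eef_pos: [0.6524, -0.0221, 0.047]
tool_rot: [0.997, 0.065, -0.044, 0.013]
ft_force: [-0.8, -0.2, -0.4]
grip_width: 0.0342
```

```bash
python3 -c "
from h import *
ex(.652,-.022,.022)"
```

```text
pos [ 0.6524 -0.0221  0.047 ] exact tool units [ 0.032 -0.01   0.416] jaw 7.5 z [-0.087 -0.031 -0.996] F [-0.8 -0.2 -0.4] w0.0342
```

Call:
play_rows(
  deltas=[0,0.03,-0.01,0.2,0,0,0,0,0.12,0,0,0,0,0.06,0,0,0,0,0,0],
)

```text
clock: 43.68
eef_pos: [0.6531, -0.022, 0.0242]
tool_rot: [0.997, 0.065, -0.043, 0.013]
ft_force: [0.1, -0.6, -0.4]
grip_width: 0.0346
```

```bash
python3 -c "
from h import *
ex(.652,-.022,.0185)"
```

```text
pos [ 0.6531 -0.022   0.0242] exact tool units [-0.009 -0.004  0.095] jaw 7.5 z [-0.084 -0.031 -0.996] F [ 0.1 -0.6 -0.4] w0.0346
```

Call:
play_rows(
  deltas=[0,0,0,0.05,0,0,0,0,0.04,0,0,0,0,0.02,0,0,0,0,0,0],
)

```text
clock: 44.18
eef_pos: [0.6534, -0.0223, 0.0203]
tool_rot: [0.997, 0.066, -0.042, 0.013]
ft_force: [-0.3, 0.5, 0.6]
grip_width: 0.0348
```

```bash
python3 -c "
from h import *
ex(.652,-.022,.0175)"
```

```text
pos [ 0.6534 -0.0223  0.0203] exact tool units [-0.018 -0.008  0.049] jaw 7.5 z [-0.081 -0.031 -0.996] F [-0.3  0.5  0.6] w0.0348
```

Call:
play_rows(
  deltas=[0,0,0,0.03,0,0,0,0,0.02,0,0,0,0,0,0],
)

```text
clock: 44.55
eef_pos: [0.6535, -0.0224, 0.0201]
tool_rot: [0.997, 0.066, -0.041, 0.013]
ft_force: [-2.6, 0.3, 0.8]
grip_width: 0.0351
```

Call:
play_rows(
  deltas=[0.43,0,0,0,0,0.46,0,0,0,0,0.5,0,0,0,0,0.5,0,0,0,0,0.5,0.02,0,-0.1,0,0.55,0.01,0,-0.3,0,0.6,0,0,-0.6,0,0.6,0,0,-0.7,0,0.6,0,0,0,0],
)

```text
clock: 45.68
eef_pos: [0.6642, -0.019, 0.1238]
tool_rot: [0.997, 0.066, -0.041, 0.013]
ft_force: [0.5, -0.0, 0.3]
grip_width: 0.0512
```

Call:
play_rows(
  deltas=[0.6,-0.9,0,-0.2,0,0.6,-0.9,0,-0.2,0,0.6,-0.9,0,-0.2,0,0.6,-0.6,0,0,0,0.6,0,0,0,0],
)

```text
clock: 46.3
eef_pos: [0.4635, -0.044, 0.1704]
tool_rot: [0.997, 0.066, -0.046, 0.013]
ft_force: [0.4, -0.5, 0.1]
grip_width: 0.0516
```

```bash
python3 -c "
from h import *
from workcell import vision
ex(.652,-.022,.0175)
t=vision.camera('top');s=vision.camera('side');pickle.dump((t,s),open('end.pkl','wb'))
a=cv2.resize(t['color'][140:300,90:470],None,fx=2.1,fy=2.1,interpolation=cv2.INTER_CUBIC)
b=cv2.resize(s['color'][140:380,120:420],None,fx=1,fy=1)
cv2.imwrite('pics/end_t.png',a);cv2.imwrite('pics/end_s.png',cv2.resize(b,None,fx=2.4,fy=2.4,interpolation=cv2.INTER_CUBIC))"
```

```text
pos [ 0.4635 -0.044   0.1704] exact tool units [3.388 0.004 2.24 ] jaw 7.5 z [-0.091 -0.031 -0.995] F [ 0.4 -0.5  0.1] w0.0516
```

View pics/end_t.png

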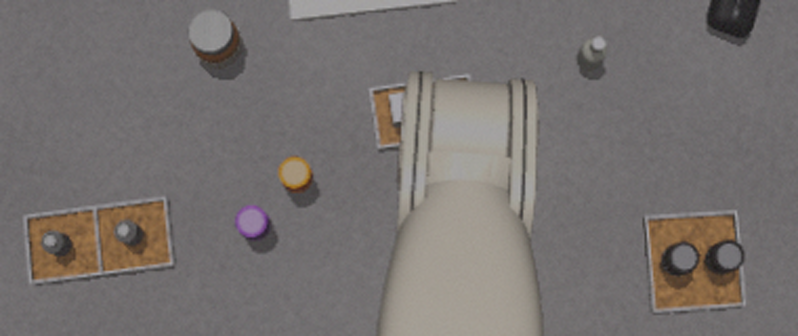

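View pics/end_s.png

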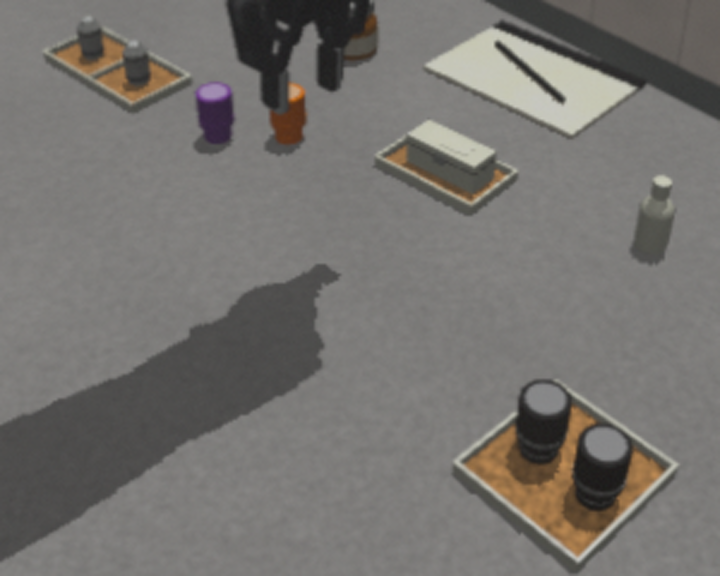

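```bash
python3 -c "
from h import *
t,s=pickle.load(open('end.pkl','rb'))
p=(np.array([(681,258),(726,256)])+.5)/2.1-.5+[90,140]
print(at(t,p,.059))
p=(np.array([(544,399),(605,445)])+.5)/2.4-.5+[120,140]
print(at(s,p,.059))
im=s['color'][180:240,265:345].copy();im=cv2.resize(im,None,fx=9,fy=9,interpolation=cv2.INTER_CUBIC)
a=np.radians(8.5);U=np.array([np.cos(a),np.sin(a)]);V=np.array([-np.sin(a),np.cos(a)]);C=np.array([.6535,-.0225])
for z,hx,hy,col in((.037,.018,.043,(0,0,255)),(.003,.018,.043,(255,0,0)),(.012,.038,.062,(0,255,0))):
  P=[np.r_[C+U*i*hx+V*j*hy,z] for i,j in((1,1),(1,-1),(-1,-1),(-1,1))]
  cv2.polylines(im,[((proj(s,P)-[265,180]+.5)*9).round().astype(int)],1,col)
cv2.imwrite('pics/box.png',im)"
```

```text
[[ 0.46311628 -0.31981857  0.059     ]
 [ 0.46508686 -0.37433706  0.059     ]]
[[ 0.46478754 -0.32562685  0.059     ]
 [ 0.46631894 -0.38098248  0.059     ]]
```

View pics/box.png

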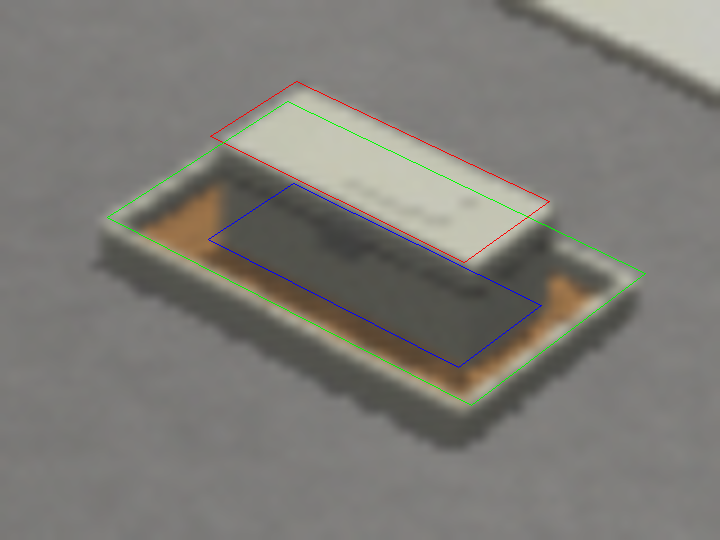

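The box matches its flat wireframe to within a few mm and has cork visible around it. Both eyepieces sit inside the tray. Handing in.

```bash
python3 -c "
from workcell import ticket
print(ticket.job_done())"
```

```text
the job is handed in; nothing more can be done
None
```

I put all five parts in their trays and handed the job in at about 46 s. Nothing was knocked over. In the last pictures the oil bottle, swab jar and the purple and orange look-alikes were in their places, judged by eye.

**Last checks:**
- **Eyepieces:** both stand upright in the square tray, about 54 mm apart. I put their clearance to the rim at about 8 mm.
- **Objectives:** both stand upright in the two-bay tray, one near the middle of each bay.
- **Slide box:** it lies flat and lengthwise in the oblong tray. It matches the expected outline to within a few mm, with cork visible around it.

**What disagreed:**
- **Camera readings:** the top and side cameras differed by 2 to 6 mm, with the largest gap for the eyepieces in the final check. I averaged them when picking things up, and either reading leaves every part clear of its rim.
- **Tool tilt:** the tool slowly tilted to about 5° during the moves. The slide box was therefore about 4° off level when I let it go; the last picture shows it settled flat.

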